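Refill and lock the home medicine box

TASK

Refill the medicine box on the kitchen table: first look in its wells and put every empty, capless vial left in them into the cardboard tub, and stand every full, capped vial upright, fully down, in a well of its own; once that is done slide the cover fully shut, then line its sprung wing fastener up with its slot, push it in and turn it a quarter turn clockwise to its stop so that it stays locked. At any point in the job, also turn the dose counter's knob anticlockwise back to its zero stop. Leave the flask, mug and notebook where they are.

Things in the scene. Friction and masses are not known exactly. Their poses are not given: they have to be found in the camera images.
- box: white lockable medicine box fixed to the table, 440 long (its y), 88 mm high. Origin on the table, under the middle of its fastener slot. Open bay with the wells at its -y part (inside x -55 to 55, y -200 to -20; walls to 82, the long ones clear); the deck under the open cover is at y 20 to 235. A strip along its -x side (x -128 to -62, y -20 to 235, top at 82) carries the counter
- well0 (a point): centre of the floor of well 0 (box x 0, y -168 mm), 6 mm above the table: a square pocket 42 x 42 and 14 mm deep in the grey floor of the bay (the bay's floor round it is at 20 mm). One vial fits in a well; a vial standing fully down in it is lower than the cover
- well1 (a point): centre of the floor of well 1 (box x 0, y -110 mm), 6 mm above the table: a square pocket 42 x 42 and 14 mm deep in the grey floor of the bay (the bay's floor round it is at 20 mm). One vial fits in a well; a vial standing fully down in it is lower than the cover
- well2 (a point): centre of the floor of well 2 (box x 0, y -52 mm), 6 mm above the table: a square pocket 42 x 42 and 14 mm deep in the grey floor of the bay (the bay's floor round it is at 20 mm). One vial fits in a well; a vial standing fully down in it is lower than the cover
- vial0: full vial: orange cylinder with paper label and flat white cap, 36 diameter, 62 high, about 50 g. Origin at the centre of its underside, z up its axis. Starts standing on the table to the right of the box. May be absent
- vial1: full vial: orange cylinder with paper label and flat white cap, 36 diameter, 62 high, about 50 g. Origin at the centre of its underside, z up its axis. Starts standing on the table to the right of the box. May be absent
- vial2: full vial: orange cylinder with paper label and flat white cap, 36 diameter, 62 high, about 50 g. Origin at the centre of its underside, z up its axis. Starts standing on the table to the right of the box. May be absent
- empty0: empty vial left over in well 0: orange cylinder without cap, dark open mouth, 34 diameter, 54 high, 20 g. Origin at the centre of its underside, z up its axis. May be absent
- empty1: empty vial left over in well 1: orange cylinder without cap, dark open mouth, 34 diameter, 54 high, 20 g. Origin at the centre of its underside, z up its axis. May be absent
- empty2: empty vial left over in well 2: orange cylinder without cap, dark open mouth, 34 diameter, 54 high, 20 g. Origin at the centre of its underside, z up its axis. May be absent
- tub: open cardboard tub standing loose on the table, 300 g, 130 (its x) x 150 (its y) x 50 high, walls 4, floor about 4 mm. Origin at the centre of its underside
- cover (a joint): slide of the flat grey cover along the box's y (m): 0 = fully shut over the wells, against a stop; 0.2 = fully open, over the deck. Friction 2 N. Cover top at 88 mm above the table; it cannot slide while the fastener is in the slot
- cover_handle (a point): grip point of the cover's upright handle bar, 111 mm above the table: an aluminium bar 60 along the box's x, 12 thick along its y, from 88 to 122 mm above the table. Carried by the cover; 100 mm to the -y side of the fastener
- wing_grip (a point): grip point of the steel wing of the fastener, on its vertical turning axis; its x axis runs along the wing. Wing: 40 long, 12 thick, 32 tall; while sprung out it spans 102 to 134 mm above the table and this point is at 122 mm; pushed in, all is 10 mm lower. Carried by the cover, with the shut cover it is over the box's origin
- fast_turn (a joint): turn of the wing fastener (rad), grows clockwise seen from above. 0 = wing along the box's x, in line with the slot and with the two black dashes on the cover; only within about 0.12 of 0, and with the cover fully shut, will it push in. Range -0.3 to 1.62; in and at about 1.57 (wing along the box's y) = locked. Friction 0.03 N m holds it. Starts sprung out and turned away from the slot
- fast_push (a joint): how far the fastener is pushed in (m): 0 = sprung out, 0.010 = fully in. Spring 2 N at first, 7 N fully in. Let go of in line with the slot it springs out again; turned away from 0 by more than about 0.3 while in, it is caught under the plate and stays in at about 0.008
- counter (a joint): dose counter knob on the box (rad), growing clockwise seen from above: 0 = zero stop, its white pointer towards the box's +x at the long black tick; turn it anticlockwise to come back to 0. Range 0 to 4.2, friction 0.04 N m, stays where it is left
- counter_grip (a point): grip point of the counter's black bar knob, on its vertical turning axis (box x -96, y 100), 116 mm above the table; its x axis runs along the bar towards the white pointer. Bar: 40 long, 12 thick, from 96 to 128 mm above the table, on a disc of 34 diameter
- flask: steel drinking flask, 72 diameter, 235 high, standing left of the box; leave alone. Origin at the centre of its underside
- mug: white mug, 80 diameter, 90 high, left of the box; leave alone. Origin at the centre of its underside
- notebook: spiral notebook 150 x 210 x 14 lying beyond the box; leave alone. Origin at the centre of its underside
Things that resemble listed ones, but are neither listed nor needed, are in the scene too. What is shaped like the vial0 but yellow is not meant.

How it is judged:
By the outcome, as a careful person would: the job done as asked, in the order asked, and still so for the second after the job is handed in, with the robot touching nothing.
Of vial0, vial1, vial2 only 2 to 3 are there at a start; the rules pass over those that are not, and their reading is None.
Of empty0, empty1, empty2 only 1 to 2 are there at a start; the rules pass over those that are not, and their reading is None.
At some moment in a run one of tub may be knocked a few centimetres aside while the robot is not near it.
It also fails if it takes over 210 s, if anything falls off the work surface, if the arm or the gripper's body presses on something with over 40 N, if the wrist force passes 120 N, or if a joint passes its speed limit or range.

ROBOT

A 7-joint arm with a two-finger parallel gripper is mounted at the origin on the work surface. World frame = base frame: x ahead of the robot, y to its left, z up, the work surface at z = 0. Lengths are in m, angles in degrees, forces in N, time in s.
With the tool pointing down it reaches from about 0.425 to 0.875 m from the base axis. Payload 4.7 kg.
Tool frame: the origin (TCP) lies between the finger pads; the fingertips stand 8 mm ahead of it and the grasp point (between the pads) lies 11 mm behind it; z points along the fingers, y is the line along which they close (so a half turn about z gives the same grasp; the last joint's range is limited). The gripper opens to 87 mm and grips with 3 to 60 N. Pads are 19 mm wide; open, the fingers measure 117 mm over their backs; the gripper's body (75 mm by 190 mm) begins 51 mm behind the grasp point.
Start: joints at [68.36, 18.392, -4.016, 83.108, 1.295, 78.541, -3.26], TCP at [0.248, -0.601, 0.231] pointing down, gripper open.
Joint ranges: [-163.93, 163.93], [-17.29, 119.83], [-79.2, 71.16], [3.27, 140.29], [-89.18, 269.18], [5.43, 117.66], [-154.24, 154.24]. Speed limits (degrees/s): [147.25, 147.25, 180, 180, 180, 180, 180].

INTERFACE

Orientations are given as [roll, pitch, yaw] about the fixed x, y, z axes, in that order (R = Rz(yaw) Ry(pitch) Rx(roll)).
In Python, from cell import env, viewer gives the robot as it stands. The module is installed in compiled form; this text tells all that it offers.
- The arm moves only by the tool arm_command, never from a script. Its argument "series" is a list of rows, each a list of 2 entries, a list of its own where there are three numbers: the shift along the tool's x, y, z in mm, then the turn about the tool's z in rad. A call has exactly 5 rows; each row is the pose to reach, as a shift and turn from the pose commanded when the call began, along the tool's axes at that moment; what a row does not reach only later rows make up. A row lasts 1/10 s, in which the tool goes at most 50 mm and 8.59 degrees, less where a joint would pass 70% of its speed; a pose out of reach is approached as far as the arm can. A call with a gripper value outside its range is refused whole. "grip" is the gripper command: -1 is fully open, 1 is shut, values between are in proportion, set as the call begins (left out, the last holds). The fingers move at their own pace and stop on an object; "grip_force" is the grip in N (left out, the last holds). Time passes only in rows, so rows that repeat a pose let the fingers close, or fill a call up. It gives the time, the measured TCP pose, the force, the opening and the grip force at its end, in the units of the state.
- env.get_obs(): the state, without advancing time (a new reading comes with each control period).
- viewer.read_camera(name): name is "scene" or "side" or "wrist"; returns (picture, depth): 420x560x3 uint8, blue, green, red; 420x560 float32, m along the optical axis (not along the pixel's ray), 0 where there is no reading.
- viewer.calibration(name): a dict with "K" (3x3 intrinsics, pixels), "dist" ([k1, k2, p1, p2, k3] as OpenCV has them; the pictures are not rectified), "T" (4x4, takes a point from camera to world coordinates); the wrist camera has in their place "hand_eye" (4x4, takes a point from camera to tool coordinates, whose origin is the TCP and whose axes are the flange's). Camera axes: x right, y up, looking along -z (the intrinsics and any distortion apply to the point x, -y, -z); pixel columns grow to the right and rows downward; lengths in m; the calibration is good to about 2 mm. A picture is of the moment at which its call begins: read the wrist's pose just before it. calibration takes no time and is no camera call.
- env.sign_off(): hands the job in; it is judged then, once.
The state is a dict: "time_s": time; "qpos": joint angles; "joint_velocities": joint speeds; "effort": joint torques, N m; "tool_pos": TCP position; "tool_rot": TCP orientation; "force": force on the tool from outside, world axes, zero at the start; "wrist_torque": the same for the moment, N m; "grip_width": finger opening in m; "grasp_force": force on a finger pad.
Only numpy, scipy, OpenCV 4.12 (cv2) and the standard library are available. Lean on these libraries where they do the work, as an engineer would, in place of code of your own. Each camera call takes 0.05 s, during which the arm holds its last target. There are 200 camera calls.

## Working session

There is one attempt and no reset: what is moved stays moved. The work goes in short steps, Python scripts to look and compute and a tool call to move; the robot and the scene stay as the last step left them, time stands still between calls to the robot, and variables do not carry over. Pictures are saved under pics/ and viewed, at most 14 in all, crops included, and the job is handed in when it is done.

Besides the shell and the picture viewer there is one more tool, called after ">>>" as a command line: name --argument value ..., lists and objects as JSON in quotes. arm_command: Moves the arm, as the interface text tells. Its arguments: {"type":"object","properties":{"series":{"type":"array"},"grip":{"type":"number"},"grip_force":{"type":"number"}},"required":["series"]}

```bash
mkdir -p pics; cat > h.py <<'E'
import numpy as np, cv2
from cell import env, viewer
from scipy.spatial.transform import Rotation as R
def pose():
    o=env.get_obs(); T=np.eye(4); T[:3,3]=o['tool_pos']; T[:3,:3]=R.from_euler('xyz',o['tool_rot'],degrees=True).as_matrix(); return T
def shot(cam,name=None):
    c=viewer.calibration(cam); T=pose()@np.array(c['hand_eye']) if cam=='wrist' else np.array(c['T'])
    im,d=viewer.read_camera(cam)
    if name: cv2.imwrite(f'pics/{name}.png',im)
    np.savez(f'/tmp/{name or cam}.npz',im=im,d=d,T=T,K=c['K'],dist=c['dist']); return im,d,T,np.array(c['K']),np.array(c['dist'])
def load(n):
    z=np.load(f'/tmp/{n}.npz'); return z['im'],z['d'],z['T'],z['K'],z['dist']
def ray(uv,T,K,dist):
    p=cv2.undistortPoints(np.array(uv,float).reshape(-1,1,2),K,dist)[:,0]
    return np.c_[p[:,0],-p[:,1],-np.ones(len(p))]@T[:3,:3].T
def atz(uv,z,S):
    r=ray(uv,*S[2:]); return S[2][:3,3]+r*((z-S[2][2,3])/r[:,2])[:,None]
def cloud(S):
    h,w=S[1].shape; uv=np.stack(np.meshgrid(np.arange(w),np.arange(h)),-1).reshape(-1,2)
    r=ray(uv,*S[2:]); P=S[2][:3,3]+r*S[1].reshape(-1,1); return P.reshape(h,w,3)
def proj(P,S):
    T=S[2]; q=(np.atleast_2d(P)-T[:3,3])@T[:3,:3]; q=q*[1,-1,-1]
    return cv2.projectPoints(q,np.zeros(3),np.zeros(3),S[3],S[4])[0][:,0]
def tool(P):  # world point(s) in tool axes, mm, from TCP
    T=pose(); return np.round((np.atleast_2d(P)-T[:3,3])@T[:3,:3]*1000,1)
E
python3 - <<'E'
from h import *
print(env.get_obs())
for c in('scene','side','wrist'):
    S=shot(c,c+'0'); print(c,S[2].round(3).tolist())
a=np.vstack([cv2.imread(f'pics/{c}0.png') for c in('scene','side')]); cv2.imwrite('pics/a.png',cv2.resize(a,(560,840))[:, :])
E
```

```text
{'time_s': 0.0, 'qpos': array([68.36129759, 18.43893202, -4.01556524, 83.17521003,  1.29595806,
       78.54123086, -3.25913956]), 'joint_velocities': array([ 0.02883636, -0.06025389, -0.05400374,  0.03477764, -0.03917578,
        0.09148624, -0.01195292]), 'effort': array([ 5.32804133e-04, -4.91294146e+01, -4.03608782e-01, -3.12535894e+01,
       -6.38024951e-02,  4.36877995e-02,  1.96994220e-04]), 'tool_pos': array([ 0.24792449, -0.60027183,  0.22946027]), 'tool_rot': array([-1.79889925e+02,  6.73119032e-03,  2.24495490e+01]), 'force': array([-0.44790987,  0.67882633,  0.1966847 ]), 'wrist_torque': array([-0.06732385,  0.03823284,  0.0085575 ]), 'grasp_force': 0.0, 'grip_width': 0.08696271945069224}
scene [[0.83, -0.36, 0.426, 1.169], [0.558, 0.535, -0.634, -0.766], [0.0, 0.764, 0.645, 0.962], [0.0, 0.0, 0.0, 1.0]]
side [[0.997, 0.042, -0.057, 0.484], [-0.07, 0.704, -0.707, -1.05], [0.01, 0.709, 0.705, 1.245], [0.0, 0.0, 0.0, 1.0]]
wrist [[0.382, 0.886, 0.261, 0.319], [-0.924, 0.367, 0.106, -0.571], [-0.002, -0.282, 0.959, 0.384], [0.0, 0.0, 0.0, 1.0]]
```

View pics/scene0.png

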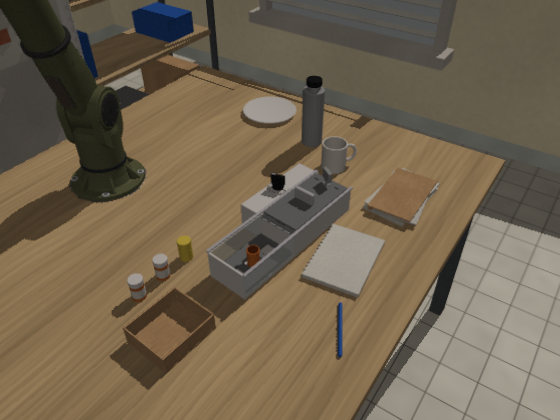

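View pics/side0.png

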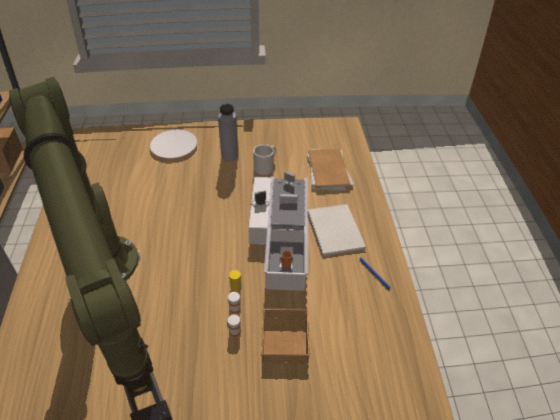

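The scene view shows the box with its cover open, its bay around (250,250), and one orange empty at (253,255). White-capped vials stand at (136,287) and (161,266). The yellow lookalike is at (185,249), so it is ruled out, and the tub is at (170,328). In the side view the vials are at (234,324) and (234,301), with the yellow one at (235,281). Next I'll confirm this in one enlarged crop and estimate positions.

```bash
python3 - <<'E'
from h import *
A=load('scene0');B=load('side0')
a=cv2.resize(A[0][160:365,115:365],None,fx=1.6,fy=1.6,interpolation=cv2.INTER_CUBIC)
b=cv2.resize(B[0][160:365,200:350],None,fx=2.6,fy=2.6,interpolation=cv2.INTER_CUBIC)
h=max(a.shape[0],b.shape[0]); f=lambda m:np.vstack([m,np.zeros((h-m.shape[0],m.shape[1],3),np.uint8)])
cv2.imwrite('pics/c1.png',np.hstack([f(a),f(b)]))
print(np.hstack([f(a),f(b)]).shape)
CA,CB=cloud(A),cloud(B)
for n,p in dict(cap0=(136,281),cap1=(161,260),yel=(185,241),box_corner=(213,249),tubc=(128,333)).items(): print('A',n,CA[p[1],p[0]].round(3))
for n,p in dict(cap0=(234,320),cap1=(234,297),yel=(235,275),tubL=(285,318),wing=(290,177),handle=(288,200),knob=(261,195),c=(267,287),d=(306,287)).items(): print('B',n,CB[p[1],p[0]].round(3))
E
```

```text
(533, 790, 3)
A cap0 [ 0.437 -0.288  0.062]
A cap1 [ 0.436 -0.206  0.061]
A yel [ 0.443 -0.126  0.065]
A box_corner [ 0.535 -0.124  0.085]
A tubc [ 0.519 -0.394  0.045]
B cap0 [ 0.428 -0.285  0.062]
B cap1 [ 0.429 -0.204  0.06 ]
B yel [ 0.434 -0.129  0.068]
B tubL [ 0.577 -0.252  0.008]
B wing [0.633 0.248 0.125]
B handle [0.618 0.155 0.102]
B knob [0.527 0.162 0.124]
B c [ 0.53  -0.136  0.009]
B d [ 0.652 -0.139  0.003]
```

View pics/c1.png

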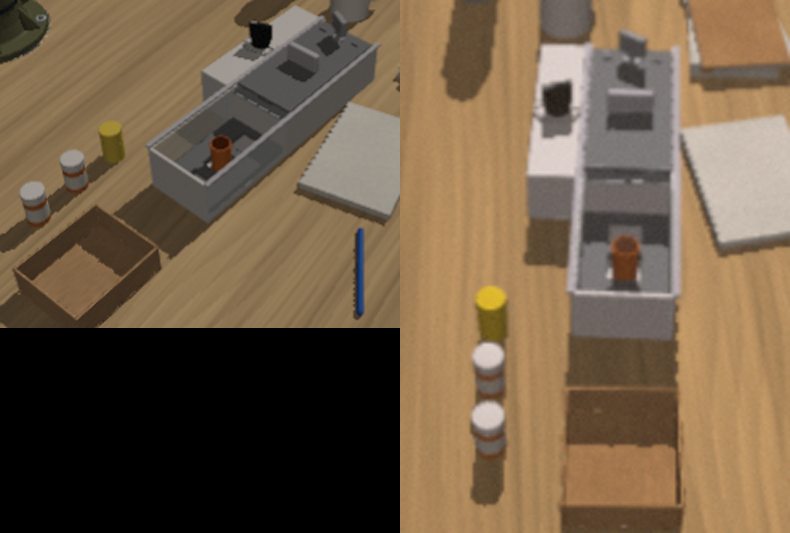

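Two full vials are there: vial A at world (0.43,-0.285) and vial B at (0.43,-0.205). The yellow one at (0.435,-0.128) is the decoy. One empty is visible in the bay. I'll move over the bay to look into the wells from near.

>>> arm_command --series '[[[39,-30,-6],0],[[78,-60,-13],0],[[117,-90,-19],0],[[156,-121,-26],0],[[195,-151,-32],0]]' --grip -1

```text
time_s: 0.65
tool_pos: [0.3713, -0.3848, 0.2627]
tool_rot: [180.0, 0.0, 22.4]
force: [0.9, -0.5, 0.3]
grip_width: 0.0867
grasp_force: 0.0
```

>>> arm_command --series '[[[39,-30,-6],0],[[78,-60,-13],0],[[117,-90,-19],0],[[156,-121,-26],0],[[195,-151,-32],0]]'

```text
time_s: 1.15
tool_pos: [0.4938, -0.1708, 0.2949]
tool_rot: [180.0, 0.0, 22.4]
force: [1.2, -0.7, 0.4]
grip_width: 0.0865
grasp_force: 0.0
```

>>> arm_command --series '[[[39,-30,-6],-0.14],[[78,-60,-13],-0.28],[[117,-90,-19],-0.42],[[155,-122,-26],-0.56],[[155,-122,-26],-0.7]]'

```text
time_s: 1.65
tool_pos: [0.5914, 0.0088, 0.3211]
tool_rot: [-179.9, -0.3, 63.6]
force: [0.3, 0.1, 0.8]
grip_width: 0.087
grasp_force: 0.0
```

>>> arm_command --series '[[[0,0,0],-0.14],[[0,0,0],-0.28],[[0,0,0],-0.42],[[0,0,0],-0.479],[[0,0,0],-0.479]]'

```text
time_s: 2.15
tool_pos: [0.5898, -0.0009, 0.3202]
tool_rot: [-180.0, 0.0, 90.0]
force: [0.2, -0.2, 0.1]
grip_width: 0.087
grasp_force: 0.0
```

```bash
python3 - <<'E'
from h import *
o=env.get_obs(); print(o['time_s'],o['qpos'].round(1),o['tool_pos'],o['tool_rot'])
S=shot('wrist','w1'); print(S[2].round(3))
E
```

```text
2.15 [ 31.1  13.  -40.1  82.6   8.3  87.5  -8.7] [ 0.58981052 -0.00088454  0.32015903] [-1.79959454e+02  2.55547478e-03  9.00014467e+01]
[[ 1.    -0.001  0.001  0.589]
 [ 0.     0.96   0.281  0.077]
 [-0.001 -0.281  0.96   0.474]
 [ 0.     0.     0.     1.   ]]
```

View pics/w1.png

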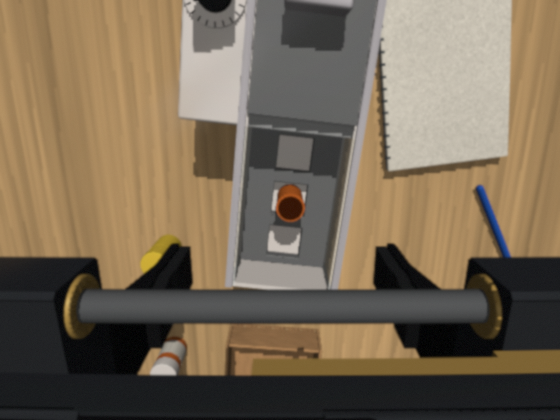

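The wrist view shows one empty only, in the middle well (well 1) at pixel (290,200). Well 2 at (295,152) and well 0 at (284,242) are vacant. I'll fit the box pose from the wells and walls.

```bash
python3 - <<'E'
from h import *
S=load('w1'); C=cloud(S); 
def q(z0,z1,x0,x1,y0,y1):
    m=(C[...,2]>z0)&(C[...,2]<z1)&(C[...,0]>x0)&(C[...,0]<x1)&(C[...,1]>y0)&(C[...,1]<y1); m[250:]=0; return C[m]
for p in [(295,152),(284,242),(265,200),(330,200),(290,186),(290,205),(300,100),(245,60),(212,90)]: print(p,C[p[1],p[0]].round(4))
# pockets
for n,(u,v) in dict(w2=(295,152),w0=(284,242)).items():
    P=C[v-25:min(v+25,255),u-28:u+28].reshape(-1,3); P=P[np.abs(P[:,2]-C[v,u,2])<.005]; 
    r=cv2.minAreaRect((P[:,:2]*1000).astype(np.float32)); print(n,len(P),r,P.mean(0))
W=q(.078,.09,.50,.70,-.16,-.0)
import collections
for lo,hi in((.5,.58),(.62,.70)):
    w=W[(W[:,0]>lo)&(W[:,0]<hi)]
    if len(w)>20: print(lo,len(w),np.polyfit(w[:,1],w[:,0],1),w[:,1].min(),w[:,2].mean())
w=q(.05,.068,.55,.65,-.12,0); print('empty top',len(w),w.mean(0) if len(w) else 0,w.min(0),w.max(0))
E
```

```text
(295, 152) [0.6044 0.0089 0.0062]
(284, 242) [ 0.5907 -0.1123  0.0071]
(265, 200) [ 0.5665 -0.0501  0.0195]
(330, 200) [ 0.6488 -0.0497  0.0206]
(290, 186) [ 0.5981 -0.0316  0.0207]
(290, 205) [ 0.5974 -0.0449  0.0595]
(300, 100) [0.6063 0.0729 0.0874]
(245, 60) [0.5518 0.111  0.0841]
(212, 90) [0.5179 0.0827 0.0839]
w2 1110 ((603.23974609375, 8.277812957763672), (41.11919403076172, 42.089900970458984), 83.80860137939453) [0.60328368 0.00811937 0.00582905]
w0 872 ((590.2561645507812, -108.60745239257812), (38.7044677734375, 42.04555130004883), 83.68909454345703) [ 0.59023934 -0.10959477  0.00592671]
0.5 803 [0.10959617 0.54182754] -0.09101872690172785 0.08459354760519351
0.62 860 [0.11264107 0.66253443] -0.09120377991867154 0.08440162011902834
empty top 725 [ 0.602129   -0.05049653  0.05944981] [ 0.58109091 -0.10149722  0.05013864] [ 0.64995863 -0.03118528  0.06795164]
```

```bash
cat >> h.py <<'E'
O=np.array([.6088,.0592]); by=np.array([.1102,.9939]); bx=np.array([.9939,-.1102])
def bw(x,y,z): return np.r_[O+x/1000*bx+y/1000*by,z/1000]   # box mm -> world
def tub():
    for n in('scene','side'):
        C=cloud(shot(n)); P=C[(C[...,2]>.040)&(C[...,2]<.056)&(C[...,0]>.49)&(C[...,0]<.72)&(C[...,1]>-.50)&(C[...,1]<-.165)]
        r=cv2.minAreaRect((P[:,:2]*1000).astype(np.float32)); print('tub',n,len(P),np.round(r[0]),np.round(r[1]),r[2])
E
python3 - <<'E'
from h import *
tub()
for n,b in(('scene',(0.43,0)),('side',(0.43,0))):
    S=load(n); C=cloud(S); hsv=cv2.cvtColor(S[0],cv2.COLOR_BGR2HSV)
    m=(C[...,2]>.056)&(C[...,2]<.068)&(C[...,0]<.48)&(C[...,0]>.38)&(C[...,1]<-.09)&(C[...,1]>-.36)
    k,l,st,ce=cv2.connectedComponentsWithStats(m.astype(np.uint8))
    for i in range(1,k):
        if st[i,4]>8: P=C[l==i]; print(n,ce[i].round(1),st[i,4],np.median(P,0).round(4),(P.min(0)+P.max(0)).round(4)/2)
    m=(C[...,2]>.15)&(C[...,2]<.25)&(C[...,1]>.2)&(C[...,0]>.3)&(C[...,0]<.8)&(C[...,1]<.6); print('flask',C[m].mean(0),C[m].min(0),C[m].max(0))
S=load('w1');C=cloud(S); hsv=cv2.cvtColor(S[0],cv2.COLOR_BGR2HSV)
m=(hsv[...,1]>150)&(hsv[...,0]<14); m[:170]=0;m[235:]=0;m[:,:260]=0;m[:,320:]=0
v,u=np.nonzero(m); print('empty px',u.min(),u.max(),v.min(),v.max()); P=C[m];P=P[P[:,2]>.053]; print((P.min(0)+P.max(0))/2,np.ptp(P,0))
T=pose(); print(tool(bw(0,-110,43))-[0,0,-11])
E
```

```text
tub scene 807 [ 572. -324.] [152. 134.] 85.60707092285156
tub side 440 [ 571. -322.] [154. 129.] 85.51499938964844
scene [183.2 240.3] 133 [ 0.4353 -0.1256  0.0623] [ 0.4326  -0.12415  0.06165]
scene [159.3 258.8] 144 [ 0.4315 -0.2065  0.0626] [ 0.4292  -0.2063   0.06175]
scene [134.7 279.9] 161 [ 0.4308 -0.2875  0.0607] [ 0.4297 -0.2867  0.0608]
flask [0.42549795 0.51830294 0.19608265] [0.38248199 0.49281344 0.15026969] [0.45619455 0.56977543 0.23760722]
side [234.8 274.8] 97 [ 0.4334 -0.1237  0.0624] [ 0.4319  -0.12165  0.062  ]
side [233.7 297.1] 110 [ 0.4293 -0.2058  0.0619] [ 0.42795 -0.20545  0.062  ]
side [233.7 319.9] 117 [ 0.4281 -0.2856  0.0628] [ 0.42835 -0.283    0.0621 ]
flask [0.41541063 0.51845255 0.199132  ] [0.37898608 0.49351818 0.15007944] [0.44972572 0.56279377 0.24347641]
empty px 276 304 185 221
[0.59811523 0.00598894 0.26379625] [0.03161738 0.14199334 0.4207716 ]
[[-49.2   7.  288.4]]
```

>>> arm_command --series '[[[-12,2,40],0.03],[[-25,4,80],0.06],[[-37,6,120],0.09],[[-49,7,160],0.11],[[-49,7,168],0.11]]' --grip -0.35

```text
time_s: 2.8
tool_pos: [0.5936, -0.0524, 0.1474]
tool_rot: [-179.5, 0.1, 83.5]
force: [-0.7, -0.8, -1.3]
grip_width: 0.0605
grasp_force: 0.0
```

>>> arm_command --series '[[[0,0,30],0],[[0,0,60],0],[[0,0,90],0],[[0,0,110],0],[[0,0,120],0]]'

```text
time_s: 3.3
tool_pos: [0.5969, -0.0489, 0.0321]
tool_rot: [-179.9, -0.0, 83.7]
force: [-0.1, -0.2, 0.1]
grip_width: 0.0588
grasp_force: 0.0
```

>>> arm_command --series '[[[0,0,0],0],[[0,0,0],0],[[0,0,0],0],[[0,0,0],0],[[0,0,0],0]]' --grip 1 --grip_force 10

```text
time_s: 3.8
tool_pos: [0.5979, -0.0499, 0.0338]
tool_rot: [179.9, 0.0, 83.7]
force: [0.1, 0.6, 4.3]
grip_width: 0.0339
grasp_force: 10.0
```

The empty is held (34 mm, 10 N). I'll lift it, carry it over the tub and re-check the tub.

>>> arm_command --series '[[[0,0,-25],0],[[0,0,-60],0],[[0,0,-95],0],[[0,0,-120],0],[[0,0,-120],0]]'

```text
time_s: 4.3
tool_pos: [0.5997, -0.0497, 0.1572]
tool_rot: [179.5, 0.0, 83.7]
force: [0.2, -0.3, 0.0]
grip_width: 0.034
grasp_force: 10.0
```

>>> arm_command --series '[[[-40,1,0],0],[[-80,2,0],0],[[-120,2,0],0],[[-160,3,0],0],[[-200,4,0],0]]'

```text
time_s: 4.8
tool_pos: [0.578, -0.2505, 0.1516]
tool_rot: [-179.9, -0.0, 83.7]
force: [0.1, 0.6, -0.3]
grip_width: 0.0338
grasp_force: 10.0
```

>>> arm_command --series '[[[-30,0,0],0],[[-60,1,0],0],[[-74,1,0],0],[[-74,1,0],0],[[-74,1,0],0]]'

```text
time_s: 5.3
tool_pos: [0.5722, -0.3207, 0.1521]
tool_rot: [-180.0, -0.1, 83.8]
force: [0.3, -0.5, -1.6]
grip_width: 0.0335
grasp_force: 10.0
```

```bash
python3 - <<'E'
from h import *
tub(); print(pose()[:3,3],env.get_obs()['grip_width'])
for n in('scene','side'): cv2.imwrite(f'pics/{n}1.png',load(n)[0])
E
```

```text
tub scene 690 [ 572. -324.] [151. 134.] 85.25978088378906
tub side 358 [ 571. -324.] [153. 129.] 85.29132080078125
[ 0.57271527 -0.31978726  0.15254859] 0.03364256181508924
```

>>> arm_command --series '[[[0,0,30],0],[[0,0,60],0],[[0,0,90],0],[[0,0,110],0],[[0,0,115],0]]'

```text
time_s: 5.9
tool_pos: [0.5707, -0.3197, 0.0349]
tool_rot: [-179.8, -0.1, 83.9]
force: [-0.2, -0.7, -0.2]
grip_width: 0.0336
grasp_force: 10.0
```

>>> arm_command --series '[[[0,0,0],0],[[0,0,0],0],[[0,0,0],0],[[0,0,0],0],[[0,0,0],0]]' --grip -0.35

```text
time_s: 6.4
tool_pos: [0.5723, -0.323, 0.0384]
tool_rot: [179.9, 0.0, 83.7]
force: [0.2, -0.5, -0.9]
grip_width: 0.0576
grasp_force: 0.0
```

>>> arm_command --series '[[[0,0,-25],0],[[0,0,-60],0],[[0,0,-95],0],[[0,0,-115],0],[[0,0,-115],0]]'

```text
time_s: 6.9
tool_pos: [0.5741, -0.3236, 0.1571]
tool_rot: [179.6, 0.2, 83.7]
force: [0.5, 0.0, 0.6]
grip_width: 0.0589
grasp_force: 0.0
```

```bash
python3 - <<'E'
from h import *
shot('side','side2'); shot('wrist','w2'); print(pose()[:3,3])
print(tool([[.4287,-.206,.027],[.4288,-.286,.027]]))
a=[cv2.imread(f'pics/{n}.png') for n in('side2','w2')]
cv2.imwrite('pics/v.png',cv2.resize(np.hstack(a),(800,300),interpolation=cv2.INTER_AREA))
E
```

```text
[ 0.57182395 -0.32281885  0.15272634]
[[ 100.4 -155.2  125.6]
 [  20.9 -146.3  125.7]]
```

View pics/v.png

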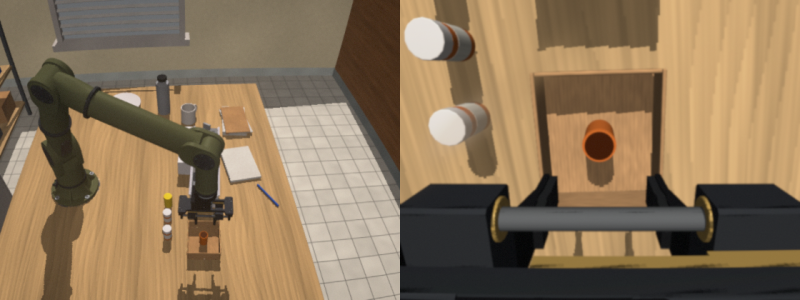

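The empty stands in the tub at (600,140). The full vials' caps are at (430,38) and (452,126) in the right half. I'll refine the cap centres from this wrist picture.

```bash
cat >> h.py <<'E'
def caps(S,near):
    C=cloud(S); hsv=cv2.cvtColor(S[0],cv2.COLOR_BGR2HSV)
    m=((hsv[...,1]<60)&(hsv[...,2]>110)).astype(np.uint8); m[255:]=0
    for P in near:
        u,v=proj([*P,.062],S)[0]; r=np.hypot(*(proj([P[0]+.018,P[1],.062],S)[0]-[u,v]))
        mm=m.copy(); yy,xx=np.indices(m.shape); mm[np.hypot(xx-u,yy-v)>1.7*r]=0
        mm[np.abs(C[...,2]-.062)>.004]=0
        c,rad=cv2.minEnclosingCircle(np.argwhere(mm)[:,::-1].astype(np.float32)); mo=cv2.moments(mm,True)
        cc=(mo['m10']/mo['m00'],mo['m01']/mo['m00'])
        print('cap',np.round(c,1),round(rad,1),round(r,1),atz(c,.062,S)[0].round(4),atz(cc,.062,S)[0].round(4),C[mm>0].mean(0).round(4))
E
python3 - <<'E'
from h import *
caps(load('w2'),[(.4288,-.286),(.4287,-.206)])
E
```

```text
cap [ 67. 178.] 27.9 25.6 [ 0.4291 -0.2828  0.062 ] [ 0.4291 -0.2826  0.062 ] [ 0.4289 -0.2828  0.0617]
cap [34.8 53.6] 31.5 27.7 [ 0.4298 -0.2029  0.062 ] [ 0.4297 -0.2029  0.062 ] [ 0.4296 -0.203   0.0619]
```

>>> arm_command --series '[[[6,-37,0],0],[[12,-74,0],0],[[18,-110,0],0],[[24,-146,0],0],[[24,-146,0],0]]'

```text
time_s: 7.5
tool_pos: [0.4235, -0.2818, 0.1501]
tool_rot: [-179.6, -0.0, 83.5]
force: [-0.3, -1.0, 0.3]
grip_width: 0.0586
grasp_force: 0.0
```

>>> arm_command --series '[[[0,0,30],0],[[0,0,60],0],[[0,0,90],0],[[0,0,115],0],[[0,0,126],0]]'

```text
time_s: 8.0
tool_pos: [0.4276, -0.2813, 0.023]
tool_rot: [-179.7, -0.2, 83.7]
force: [-1.1, 0.0, 0.6]
grip_width: 0.0585
grasp_force: 0.0
```

>>> arm_command --series '[[[0,0,0],0],[[0,0,0],0],[[0,0,0],0],[[0,0,0],0],[[0,0,0],0]]' --grip 1 --grip_force 12

```text
time_s: 8.5
tool_pos: [0.4303, -0.2835, 0.0278]
tool_rot: [179.9, 0.1, 83.7]
force: [-0.9, -0.2, 3.3]
grip_width: 0.0355
grasp_force: 12.0
```

>>> arm_command --series '[[[0,0,-25],0],[[0,0,-60],0],[[0,0,-95],0],[[0,0,-125],0],[[0,0,-125],0]]'

```text
time_s: 9.0
tool_pos: [0.4321, -0.2845, 0.1565]
tool_rot: [179.6, 0.3, 83.7]
force: [0.8, -0.8, -0.6]
grip_width: 0.0359
grasp_force: 12.0
```

```bash
python3 - <<'E'
from h import *
o=env.get_obs(); print(o['tool_pos'],o['tool_rot'],o['grip_width'])
print(tool([bw(0,-110,34),bw(0,-168,34)]))
S=shot('wrist','w3'); caps(S,[(.4297,-.203)])
E
```

```text
[ 0.43208491 -0.28447535  0.15650691] [179.5713314    0.30815636  83.69017013] 0.03591758436898162
[[251.7 136.9 122.2]
 [193.7 136.9 122.5]]
cap [263.2  90.1] 29.0 28.2 [ 0.4285 -0.2028  0.062 ] [ 0.4287 -0.2028  0.062 ] [ 0.4287 -0.2029  0.0618]
```

>>> arm_command --series '[[[36,20,0],0],[[72,41,0],0],[[108,61,0],0],[[144,81,0],0],[[180,102,0],0]]'

```text
time_s: 9.55
tool_pos: [0.5503, -0.1137, 0.1502]
tool_rot: [-179.9, 0.0, 83.7]
force: [-0.2, -0.3, 0.1]
grip_width: 0.0355
grasp_force: 12.0
```

>>> arm_command --series '[[[36,20,0],0],[[60,33,0],0],[[70,39,0],0],[[70,39,0],0],[[70,39,0],0]]'

```text
time_s: 10.05
tool_pos: [0.596, -0.0516, 0.1507]
tool_rot: [-179.9, 0.1, 83.6]
force: [-0.8, -0.8, -0.8]
grip_width: 0.0358
grasp_force: 12.0
```

>>> arm_command --series '[[[0,0,30],0],[[0,0,60],0],[[0,0,85],0],[[0,0,100],0],[[0,0,100],0]]'

```text
time_s: 10.55
tool_pos: [0.5951, -0.0517, 0.0496]
tool_rot: [-179.8, 0.1, 83.6]
force: [0.2, 0.1, 0.7]
grip_width: 0.0356
grasp_force: 12.0
```

>>> arm_command --series '[[[0,0,2],0],[[0,0,4],0],[[0,0,6],0],[[0,0,8],0],[[0,0,10],0]]'

```text
time_s: 11.05
tool_pos: [0.5972, -0.0498, 0.0418]
tool_rot: [180.0, 0.0, 83.7]
force: [0.7, 0.4, -0.9]
grip_width: 0.0357
grasp_force: 12.0
```

>>> arm_command --series '[[[0,0,2],0],[[0,0,4],0],[[0,0,6],0],[[0,0,8],0],[[0,0,8],0]]'

```text
time_s: 11.55
tool_pos: [0.5971, -0.0498, 0.0338]
tool_rot: [-180.0, 0.0, 83.7]
force: [-0.9, -0.3, 3.1]
grip_width: 0.0356
grasp_force: 12.0
```

>>> arm_command --series '[[[0,0,0],0],[[0,0,0],0],[[0,0,0],0],[[0,0,0],0],[[0,0,0],0]]' --grip -0.35

```text
time_s: 12.05
tool_pos: [0.5969, -0.0498, 0.0334]
tool_rot: [-180.0, 0.0, 83.7]
force: [-0.3, -1.1, -0.3]
grip_width: 0.0578
grasp_force: 0.0
```

>>> arm_command --series '[[[0,0,-25],0],[[0,0,-60],0],[[0,0,-95],0],[[0,0,-118],0],[[0,0,-118],0]]'

```text
time_s: 12.55
tool_pos: [0.5995, -0.0496, 0.1556]
tool_rot: [179.6, 0.0, 83.7]
force: [1.2, 0.6, 0.3]
grip_width: 0.0587
grasp_force: 0.0
```

```bash
python3 - <<'E'
from h import *
S=shot('wrist','w4'); print(pose()[:3,3]); C=cloud(S)
u,v=proj(bw(0,-110,68),S)[0].astype(int); print(u,v,C[v-2:v+3,u-2:u+3].mean((0,1)),len(C))
P=C[:255][(np.linalg.norm(C[:255,:,:2]-bw(0,-110,0)[:2],axis=-1)<.022)&(C[:255,:,2]>.03)]; print(np.percentile(P[:,2],[5,50,95]))
E
```

```text
[ 0.59814409 -0.04979993  0.15329756]
278 215 [ 0.59612866 -0.04966099  0.06798664] 420
[0.0404923  0.06756354 0.06876492]
```

Vial A is fully down in well 1: its top is at 68 mm. Vial B goes into well 0 next.

>>> arm_command --series '[[[-36,-32,0],0],[[-72,-64,0],0],[[-108,-95,0],0],[[-144,-127,0],0],[[-170,-150,0],0]]'

```text
time_s: 13.1
tool_pos: [0.4255, -0.2044, 0.1499]
tool_rot: [-179.8, -0.0, 83.5]
force: [-0.1, -0.6, 0.9]
grip_width: 0.0587
grasp_force: 0.0
```

>>> arm_command --series '[[[0,0,15],0],[[0,0,45],0],[[0,0,80],0],[[0,0,110],0],[[0,0,125],0]]'

```text
time_s: 13.6
tool_pos: [0.4261, -0.2009, 0.0226]
tool_rot: [-179.7, -0.2, 83.7]
force: [-0.1, -0.1, -0.0]
grip_width: 0.0585
grasp_force: 0.0
```

>>> arm_command --series '[[[0,0,0],0],[[0,0,0],0],[[0,0,0],0],[[0,0,0],0],[[0,0,0],0]]' --grip 1 --grip_force 12

```text
time_s: 14.1
tool_pos: [0.43, -0.2027, 0.0275]
tool_rot: [179.9, 0.1, 83.7]
force: [0.4, 0.4, 2.4]
grip_width: 0.0356
grasp_force: 12.0
```

>>> arm_command --series '[[[0,0,-25],0],[[0,0,-60],0],[[0,0,-95],0],[[0,0,-125],0],[[0,0,-125],0]]'

```text
time_s: 14.6
tool_pos: [0.4321, -0.2037, 0.1563]
tool_rot: [179.6, 0.3, 83.7]
force: [1.6, -0.4, -0.3]
grip_width: 0.0356
grasp_force: 12.0
```

>>> arm_command --series '[[[23,31,0],0],[[46,62,0],0],[[70,94,0],0],[[95,127,0],0],[[112,150,0],0]]'

```text
time_s: 15.1
tool_pos: [0.5922, -0.1052, 0.1508]
tool_rot: [-180.0, -0.1, 83.8]
force: [0.9, -0.8, -0.0]
grip_width: 0.0356
grasp_force: 12.0
```

>>> arm_command --series '[[[0,0,10],0],[[0,0,35],0],[[0,0,70],0],[[0,0,95],0],[[0,0,100],0]]'

```text
time_s: 15.6
tool_pos: [0.5867, -0.1079, 0.0473]
tool_rot: [-179.6, -0.0, 83.7]
force: [-1.3, -0.2, 1.4]
grip_width: 0.036
grasp_force: 12.0
```

>>> arm_command --series '[[[0,0,2],0],[[0,0,4],0],[[0,0,6],0],[[0,0,8],0],[[0,0,10],0]]'

```text
time_s: 16.1
tool_pos: [0.5911, -0.1076, 0.0421]
tool_rot: [179.9, 0.0, 83.7]
force: [-0.3, 0.2, -1.6]
grip_width: 0.0355
grasp_force: 12.0
```

>>> arm_command --series '[[[0,0,2],0],[[0,0,4],0],[[0,0,6],0],[[0,0,8],0],[[0,0,8],0]]'

```text
time_s: 16.6
tool_pos: [0.5907, -0.1074, 0.0336]
tool_rot: [180.0, 0.0, 83.7]
force: [-0.1, 0.7, 1.1]
grip_width: 0.0358
grasp_force: 12.0
```

>>> arm_command --series '[[[0,0,0],0],[[0,0,0],0],[[0,0,0],0],[[0,0,0],0],[[0,0,0],0]]' --grip -0.35

```text
time_s: 17.1
tool_pos: [0.5907, -0.1075, 0.0336]
tool_rot: [180.0, 0.0, 83.7]
force: [-0.1, -0.5, 0.3]
grip_width: 0.0578
grasp_force: 0.0
```

>>> arm_command --series '[[[0,0,-20],0],[[0,0,-60],0],[[0,0,-100],0],[[0,0,-140],0],[[0,0,-180],0]]'

```text
time_s: 17.6
tool_pos: [0.5904, -0.1073, 0.2152]
tool_rot: [180.0, 0.0, 83.7]
force: [0.5, -0.3, 1.0]
grip_width: 0.059
grasp_force: 0.0
```

>>> arm_command --series '[[[0,0,-30],0],[[40,-10,-60],0],[[80,-20,-80],0],[[120,-30,-80],0],[[160,-40,-80],0]]'

```text
time_s: 18.1
tool_pos: [0.5684, 0.0577, 0.2947]
tool_rot: [179.9, 0.0, 83.7]
force: [0.8, -0.2, -0.3]
grip_width: 0.0585
grasp_force: 0.0
```

>>> arm_command --series '[[[45,0,0],0],[[90,0,0],0],[[135,0,0],0],[[170,0,0],0],[[178,0,0],0]]'

```text
time_s: 18.6
tool_pos: [0.5862, 0.2388, 0.2934]
tool_rot: [-179.9, -0.2, 84.1]
force: [-1.1, 0.3, 0.4]
grip_width: 0.0589
grasp_force: 0.0
```

>>> arm_command --series '[[[0,0,0],0],[[0,0,0],0],[[0,0,0],0],[[0,0,0],0],[[0,0,0],0]]'

```text
time_s: 19.1
tool_pos: [0.5883, 0.2315, 0.2937]
tool_rot: [180.0, 0.0, 83.6]
force: [0.2, -0.2, 0.0]
grip_width: 0.0589
grasp_force: 0.0
```

```bash
python3 - <<'E'
from h import *
S=shot('wrist','w5'); print(pose()[:3,3],env.get_obs()['qpos'].round(0)); C=cloud(S)
for n,p in dict(well0=bw(0,-168,68),well1=bw(0,-110,68),knob=bw(-96,100,128),handle=bw(0,100,122),wing=bw(0,200,134)).items():
    print(n,proj(p,S)[0].round(0))
E
```

```text
[0.58823043 0.23187387 0.29368588] [ 14.  22. -50.  79.  17.  87. -42.]
well0 [314. 428.]
well1 [315. 392.]
knob [223. 259.]
handle [325. 256.]
wing [330. 153.]
```

View pics/w5.png

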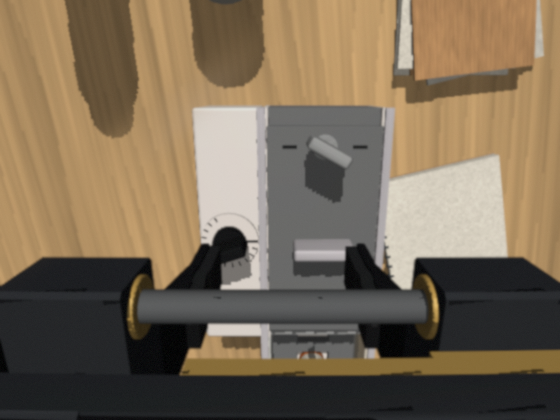

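The wing at (330,152) is turned clockwise by about 27°. The handle is at (323,250), and the knob at (230,243) is half hidden. I'll step back to see the knob, then check the vial in well 0.

>>> arm_command --series '[[[-20,0,0],0],[[-50,0,0],0],[[-75,0,0],0],[[-80,0,0],0],[[-80,0,0],0]]'

```text
time_s: 19.65
tool_pos: [0.5794, 0.1523, 0.2937]
tool_rot: [180.0, 0.0, 83.6]
force: [0.7, -0.1, -0.4]
grip_width: 0.0586
grasp_force: 0.0
```

>>> arm_command --series '[[[0,0,0],0],[[0,0,0],0],[[0,0,0],0],[[0,0,0],0],[[0,0,0],0]]'

```text
time_s: 20.15
tool_pos: [0.5791, 0.1539, 0.2935]
tool_rot: [-180.0, -0.0, 83.7]
force: [0.1, 0.2, -0.7]
grip_width: 0.0588
grasp_force: 0.0
```

```bash
python3 - <<'E'
from h import *
S=shot('wrist','w6'); print(pose()[:3,3])
E
```

```text
[0.57914525 0.1537473  0.29347492]
```

>>> arm_command --series '[[[-30,8,0],0],[[-70,20,0],0],[[-110,30,0],0],[[-140,40,0],0],[[-150,40,0],0]]'

```text
time_s: 20.7
tool_pos: [0.6032, -0.0056, 0.2929]
tool_rot: [-180.0, 0.1, 83.3]
force: [0.6, 0.2, -1.2]
grip_width: 0.0588
grasp_force: 0.0
```

>>> arm_command --series '[[[0,0,0],0],[[0,0,0],0],[[0,0,0],0],[[0,0,0],0],[[0,0,0],0]]'

```text
time_s: 21.2
tool_pos: [0.6024, 0.0012, 0.2937]
tool_rot: [180.0, -0.0, 83.8]
force: [-0.4, 0.4, -0.1]
grip_width: 0.0586
grasp_force: 0.0
```

```bash
python3 - <<'E'
from h import *
S=shot('wrist','w7'); print(pose()[:3,3]); C=cloud(S)
for y in(-110,-168):
    d=np.linalg.norm(C[...,:2]-bw(0,y,0)[:2],axis=-1); m=(d<.022)&(C[...,2]>.04)&(C[...,2]<.1); m[258:]=0; P=C[m]
    P=P[P[:,2]>.06]; print(y,len(P),np.percentile(P[:,2],[5,50,95]).round(4),(P.min(0)+P.max(0))/2,bw(0,y,0))
A=cv2.imread('pics/w6.png')[:265]; print(A.shape)
a=cv2.resize(load('w6')[0][0:265,150:420],(400,393)); b=cv2.resize(S[0][0:265,150:420],(400,393)); cv2.imwrite('pics/v2.png',np.hstack([a,b]))
E
```

```text
[0.60239483 0.00087518 0.29361008]
-110 870 [0.0651 0.0676 0.069 ] [ 0.59616703 -0.04942133  0.06518905] [ 0.596678 -0.050129  0.      ]
-168 91 [0.0607 0.0653 0.0683] [ 0.59103642 -0.09298242  0.06468328] [ 0.5902864 -0.1077752  0.       ]
(265, 560, 3)
```

View pics/v2.png

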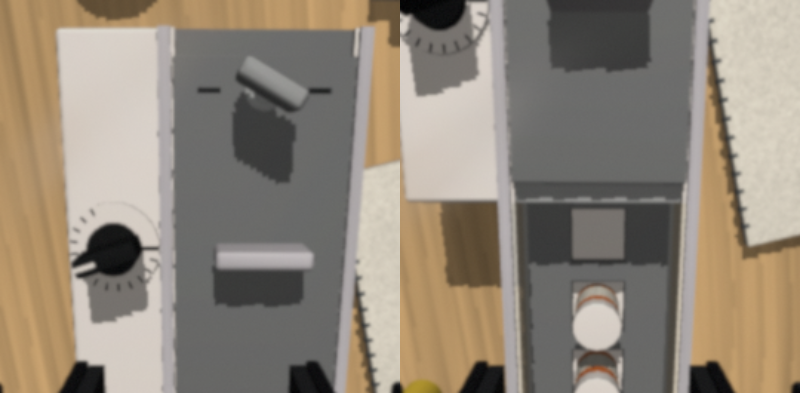

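The left crop (w6) shows the knob's white pointer tip at (78,268), pointing away from zero, with the knob turned about 150° clockwise. The wing is about 28° clockwise of the dashes. The right crop shows the vials standing in wells 1 and 0, with well 2 empty. Next I'll measure the bar, wing and handle.

```bash
python3 - <<'E'
from h import *
S=load('w6'); C=cloud(S)
Q=(C[...,:2]-O)*1000; B=np.stack([Q@bx,Q@by,C[...,2]*1000],-1)
for n,(x,y,r,z0,z1) in dict(knob=(-96,100,30,121,134),wing=(0,200,32,128,140),handle=(0,100,45,115,128)).items():
    m=(np.hypot(B[...,0]-x,B[...,1]-y)<r)&(B[...,2]>z0)&(B[...,2]<z1); m[258:]=0; P=B[m]
    for p in((x,y),): rc=cv2.minAreaRect(P[:,:2].astype(np.float32)); 
    c=P[:,:2]-P[:,:2].mean(0); w,v=np.linalg.eigh(c.T@c); print(n,len(P),P.mean(0).round(1),np.round(rc[0],1),np.round(rc[1],1),round(rc[2],1),'pca cw deg',np.round(-np.degrees(np.arctan2(v[1,1],v[0,1])),1))
# white pointer at z=128 
m=(np.hypot(B[...,0]+96,B[...,1]-100)<30)&(B[...,2]>118); g=S[0].min(-1)
for t in(130,): 
    mm=m&(g>t); print('white',mm.sum(),B[mm].mean(0).round(1) if mm.any() else '')
# wing/handle heights by second view w5
for n in('w5',):
    S2=load(n)
    for nm,p in dict(wing=bw(0,200,134)).items(): print(proj(p,S2)[0],proj(p,S)[0])
print('bay end wall etc: cover edge near', [B[v,u].round(1) for u,v in((265,205),(300,230))])
E
```

```text
knob 640 [-95.4 102.2 127.4] [-95.8 101.7] [40.1 12. ] 18.3 pca cw deg 161.6
wing 823 [ -0.2 199.2 133.3] [  0.4 199.4] [12.3 39.9] 60.9 pca cw deg -150.9
handle 923 [ -0.5 100.3 121. ] [-0.  99.8] [59.5 12.4] 0.1 pca cw deg 180.0
white 62 [-108.1   97.3  130.8]
[330.08731729 153.22975462] [334.68398187  54.75992466]
bay end wall etc: cover edge near [array([-58.7,  62.3,  85.6]), array([-22.9,  36.1,  87.5])]
```

>>> arm_command --series '[[[40,0,0],-0.14],[[80,0,0],-0.28],[[120,0,0],-0.42],[[150,0,0],-0.56],[[160,0,0],-0.7]]'

```text
time_s: 21.75
tool_pos: [0.6189, 0.1643, 0.2937]
tool_rot: [179.9, -0.1, 124.5]
force: [0.2, 1.4, 0.3]
grip_width: 0.0587
grasp_force: 0.0
```

>>> arm_command --series '[[[0,0,0],-0.14],[[0,0,0],-0.28],[[0,0,0],-0.42],[[0,0,0],-0.56],[[0,0,0],-0.7]]'

```text
time_s: 22.25
tool_pos: [0.62, 0.1592, 0.2935]
tool_rot: [-180.0, -0.0, 164.3]
force: [0.4, 0.1, 0.8]
grip_width: 0.0586
grasp_force: 0.0
```

>>> arm_command --series '[[[0,0,20],-0.14],[[0,0,50],-0.171],[[0,0,85],-0.171],[[0,0,110],-0.171],[[0,0,120],-0.171]]'

```text
time_s: 22.75
tool_pos: [0.6187, 0.1582, 0.1706]
tool_rot: [-179.9, -0.2, 173.7]
force: [0.1, -1.3, 0.3]
grip_width: 0.0587
grasp_force: 0.0
```

>>> arm_command --series '[[[0,0,0],0],[[0,0,0],0],[[0,0,0],0],[[0,0,0],0],[[0,0,0],0]]'

```text
time_s: 23.25
tool_pos: [0.6205, 0.1591, 0.1745]
tool_rot: [180.0, 0.1, 173.7]
force: [0.5, -0.0, -0.1]
grip_width: 0.0586
grasp_force: 0.0
```

```bash
python3 - <<'E'
from h import *
o=env.get_obs(); print(o['qpos'].round(0),o['tool_pos'],o['tool_rot'],tool(bw(0,100,102)))
E
```

```text
[ 28.  32. -62.  87.  29.  78.  47.] [0.62045392 0.15912205 0.1744548 ] [1.79987545e+02 8.06102842e-02 1.73705205e+02] [[ 0.7 -0.6 72.5]]
```

Aligned. I'll go down 72, then close on the handle.

>>> arm_command --series '[[[0,0,20],0],[[0,0,40],0],[[0,0,58],0],[[0,0,68],0],[[0,0,72],0]]'

```text
time_s: 23.75
tool_pos: [0.6195, 0.1587, 0.1003]
tool_rot: [-180.0, -0.1, 173.7]
force: [0.2, 0.3, -0.2]
grip_width: 0.0587
grasp_force: 0.0
```

>>> arm_command --series '[[[0,0,0],0],[[0,0,0],0],[[0,0,0],0],[[0,0,0],0],[[0,0,0],0]]' --grip 1 --grip_force 15

```text
time_s: 24.25
tool_pos: [0.6202, 0.159, 0.102]
tool_rot: [180.0, 0.0, 173.7]
force: [0.6, -0.6, 0.0]
grip_width: 0.0267
grasp_force: 0.0
```

>>> arm_command --series '[[[0,-5,0],0],[[0,-12,0],0],[[0,-20,0],0],[[0,-30,0],0],[[0,-40,0],0]]'

```text
time_s: 24.75
tool_pos: [0.6153, 0.1186, 0.1018]
tool_rot: [180.0, -0.0, 173.7]
force: [-2.4, 2.2, 2.7]
grip_width: 0.0122
grasp_force: 15.0
```

>>> arm_command --series '[[[0,-14,0],0],[[0,-28,0],0],[[0,-42,0],0],[[0,-56,0],0],[[0,-70,0],0]]'

```text
time_s: 25.25
tool_pos: [0.6075, 0.0483, 0.1018]
tool_rot: [-180.0, -0.0, 173.7]
force: [-3.2, 2.2, 5.1]
grip_width: 0.0116
grasp_force: 15.0
```

>>> arm_command --series '[[[0,-14,0],0],[[0,-28,0],0],[[0,-42,0],0],[[0,-56,0],0],[[0,-70,0],0]]'

```text
time_s: 25.75
tool_pos: [0.5997, -0.0214, 0.1018]
tool_rot: [-180.0, -0.0, 173.7]
force: [-2.9, 1.6, 5.4]
grip_width: 0.012
grasp_force: 15.0
```

>>> arm_command --series '[[[0,-4,0],0],[[0,-8,0],0],[[0,-12,0],0],[[0,-15,0],0],[[0,-17,0],0]]'

```text
time_s: 26.25
tool_pos: [0.5978, -0.0385, 0.1017]
tool_rot: [-179.9, -0.1, 173.6]
force: [-3.4, 2.3, 5.6]
grip_width: 0.0121
grasp_force: 15.0
```

>>> arm_command --series '[[[0,-1,0],0],[[0,-2,0],0],[[0,-3,0],0],[[0,-4,0],0],[[0,-4,0],0]]'

```text
time_s: 26.75
tool_pos: [0.5977, -0.0396, 0.1017]
tool_rot: [179.9, -0.0, 173.8]
force: [-1.1, 6.0, 3.9]
grip_width: 0.0118
grasp_force: 15.0
```

>>> arm_command --series '[[[0,-1,0],0],[[0,-2,0],0],[[0,-3,0],0],[[0,-3,0],0],[[0,-3,0],0]]'

```text
time_s: 27.25
tool_pos: [0.5978, -0.0396, 0.1017]
tool_rot: [179.6, 0.0, 173.9]
force: [0.2, 11.5, 2.5]
grip_width: 0.0122
grasp_force: 15.0
```

>>> arm_command --series '[[[0,2,0],0],[[0,5,0],0],[[0,5,0],0],[[0,5,0],0],[[0,5,0],0]]' --grip -0.35

```text
time_s: 27.75
tool_pos: [0.5981, -0.0401, 0.1013]
tool_rot: [-179.9, -0.0, 173.6]
force: [-0.3, 0.5, -0.2]
grip_width: 0.0439
grasp_force: 0.0
```

>>> arm_command --series '[[[0,0,-25],0],[[0,0,-60],0],[[0,0,-95],0],[[0,0,-100],0],[[0,0,-100],0]]'

```text
time_s: 28.25
tool_pos: [0.5989, -0.0392, 0.2026]
tool_rot: [-180.0, 0.1, 173.7]
force: [0.5, -0.5, 0.1]
grip_width: 0.0584
grasp_force: 0.0
```

>>> arm_command --series '[[[0,0,0],0],[[0,0,0],0],[[0,0,0],0],[[0,0,0],0],[[0,0,0],0]]'

```text
time_s: 28.75
tool_pos: [0.5981, -0.0388, 0.2011]
tool_rot: [180.0, -0.0, 173.7]
force: [0.0, 0.1, 0.0]
grip_width: 0.0588
grasp_force: 0.0
```

```bash
cat >> h.py <<'E'
def boxcloud(S): C=cloud(S); Q=(C[...,:2]-O)*1000; return np.stack([Q@bx,Q@by,C[...,2]*1000],-1)
def bars(S,it):
    B=boxcloud(S)
    for n,(x,y,r,z0,z1) in it.items():
        m=(np.hypot(B[...,0]-x,B[...,1]-y)<r)&(B[...,2]>z0)&(B[...,2]<z1); P=B[m]
        if len(P)<50: print(n,len(P)); continue
        rc=cv2.minAreaRect(P[:,:2].astype(np.float32)); c=P[:,:2]-P[:,:2].mean(0); w,v=np.linalg.eigh(c.T@c)
        print(n,len(P),'z',np.median(P[:,2]).round(1),np.round(rc[0],1),np.round(rc[1],1),'cw deg mod180',np.round(-np.degrees(np.arctan2(v[1,1],v[0,1]))%180,1))
E
python3 - <<'E'
from h import *
S=shot('side','side3'); it=dict(wing=(0,0,30,126,140),handle=(0,-100,45,114,128)); bars(S,it)
S=shot('scene','scene3');bars(S,it)
o=env.get_obs(); print(o['tool_pos'],o['tool_rot'],tool(bw(0,0,111)))
S=shot('wrist','w8'); B=S; bars(S,it)
E
```

```text
wing 0
handle 88 z 122.2 [  -1.4 -100.9] [58.9 17.1] cw deg mod180 179.3
wing 60 z 133.6 [ 0.2 -1.9] [11.1 41. ] cw deg mod180 28.0
handle 114 z 121.2 [   1.3 -101.5] [14.  59.5] cw deg mod180 1.0
[ 0.5981662  -0.03883786  0.20136093] [ 1.79999797e+02 -1.52984806e-02  1.73712898e+02] [[ 0.1 98.6 90.4]]
wing 1328 z 133.2 [-0.3  0.5] [12.7 40.1] cw deg mod180 28.9
handle 1532 z 121.4 [ -0.5 -98.5] [11.7 59.4] cw deg mod180 0.1
```

View pics/w8.png

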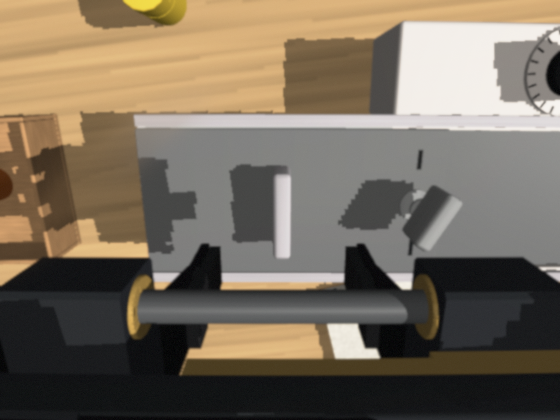

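The cover is shut: in w8 the handle is at (283,215) and the wing at (432,218), with its axis over the box origin and turned 29° clockwise of the dashes. I'll grip the wing along its own direction and turn it back into line.

>>> arm_command --series '[[[0,25,0],0.12],[[0,50,0],0.24],[[0,75,0],0.36],[[0,95,0],0.48],[[0,99,0],0.505]]'

```text
time_s: 29.4
tool_pos: [0.6087, 0.0636, 0.202]
tool_rot: [179.9, -0.0, 144.9]
force: [-0.2, 0.0, 0.4]
grip_width: 0.0586
grasp_force: 0.0
```

>>> arm_command --series '[[[0,0,20],0],[[0,0,45],0],[[0,0,70],0],[[0,0,86],0],[[0,0,90],0]]'

```text
time_s: 29.9
tool_pos: [0.6079, 0.0592, 0.1096]
tool_rot: [-179.9, -0.1, 144.8]
force: [-1.3, -0.1, -0.2]
grip_width: 0.0585
grasp_force: 0.0
```

>>> arm_command --series '[[[0,0,0],0],[[0,0,0],0],[[0,0,0],0],[[0,0,0],0],[[0,0,0],0]]' --grip 1 --grip_force 30

```text
time_s: 30.4
tool_pos: [0.6094, 0.0595, 0.1121]
tool_rot: [180.0, 0.0, 144.8]
force: [1.0, 0.7, 0.1]
grip_width: 0.0267
grasp_force: 0.0
```

>>> arm_command --series '[[[0,0,0],0],[[0,0,0],0],[[0,0,0],0],[[0,0,0],0],[[0,0,0],0]]'

```text
time_s: 30.9
tool_pos: [0.6095, 0.06, 0.1117]
tool_rot: [179.9, 0.0, 144.8]
force: [2.4, 2.4, -1.0]
grip_width: 0.0116
grasp_force: 30.0
```

>>> arm_command --series '[[[0,0,0],-0.12],[[0,0,0],-0.24],[[0,0,0],-0.36],[[0,0,0],-0.48],[[0,0,0],-0.505]]'

```text
time_s: 31.4
tool_pos: [0.6094, 0.0598, 0.1117]
tool_rot: [180.0, 0.0, 173.8]
force: [1.3, 1.1, 0.9]
grip_width: 0.0119
grasp_force: 30.0
```

>>> arm_command --series '[[[0,0,2],0],[[0,0,4],0],[[0,0,6],0],[[0,0,8],0],[[0,0,10],0]]'

```text
time_s: 31.9
tool_pos: [0.6094, 0.0598, 0.1021]
tool_rot: [-180.0, 0.1, 173.7]
force: [1.1, 0.8, 7.0]
grip_width: 0.0121
grasp_force: 30.0
```

>>> arm_command --series '[[[0,0,1],0],[[0,0,1],0],[[0,0,1],0],[[0,0,1],0],[[0,0,1],0]]'

```text
time_s: 32.4
tool_pos: [0.6095, 0.0598, 0.1016]
tool_rot: [-180.0, 0.1, 173.7]
force: [-1.0, 0.9, 8.7]
grip_width: 0.0117
grasp_force: 30.0
```

>>> arm_command --series '[[[0,0,0],0.12],[[0,0,0],0.24],[[0,0,0],0.36],[[0,0,0],0.48],[[0,0,0],0.6]]'

```text
time_s: 32.9
tool_pos: [0.6096, 0.0601, 0.1016]
tool_rot: [179.9, 0.1, 139.0]
force: [0.5, 1.4, 7.5]
grip_width: 0.0118
grasp_force: 30.0
```

>>> arm_command --series '[[[0,0,0],0.12],[[0,0,0],0.24],[[0,0,0],0.36],[[0,0,0],0.48],[[0,0,0],0.6]]'

```text
time_s: 33.4
tool_pos: [0.6098, 0.0602, 0.1017]
tool_rot: [179.9, 0.0, 104.7]
force: [0.5, 1.6, 7.1]
grip_width: 0.0118
grasp_force: 30.0
```

>>> arm_command --series '[[[0,0,0],0.12],[[0,0,0],0.24],[[0,0,0],0.36],[[0,0,0],0.4],[[0,0,0],0.43]]'

```text
time_s: 33.9
tool_pos: [0.6101, 0.0603, 0.1018]
tool_rot: [179.9, -0.0, 80.2]
force: [1.9, 2.8, 7.0]
grip_width: 0.0117
grasp_force: 30.0
```

```bash
python3 - <<'E'
from h import *
o=env.get_obs(); print(o['tool_rot'],o['wrist_torque'],o['force'],o['qpos'].round(0))
E
```

```text
[ 1.79851810e+02 -4.09356142e-02  8.02230515e+01] [ 0.49128739 -0.36341377  0.36929169] [1.89139117 2.80372496 6.98226365] [ 27.  25. -43.  96.  19.  66. -31.]
```

>>> arm_command --series '[[[0,0,0],0],[[0,0,0],0],[[0,0,0],0],[[0,0,0],0],[[0,0,0],0]]' --grip -0.35

```text
time_s: 34.4
tool_pos: [0.6086, 0.0589, 0.0999]
tool_rot: [-179.9, 0.0, 80.3]
force: [0.0, -0.6, -0.0]
grip_width: 0.0439
grasp_force: 0.0
```

>>> arm_command --series '[[[0,0,-15],0],[[0,0,-45],0],[[0,0,-80],0],[[0,0,-100],0],[[0,0,-100],0]]'

```text
time_s: 34.9
tool_pos: [0.6112, 0.0603, 0.2053]
tool_rot: [179.6, -0.1, 80.3]
force: [-0.4, -0.2, -0.0]
grip_width: 0.0585
grasp_force: 0.0
```

>>> arm_command --series '[[[-20,0,0],0],[[-50,0,0],0],[[-70,0,0],0],[[-70,0,0],0],[[-70,0,0],0]]'

```text
time_s: 35.4
tool_pos: [0.597, -0.0094, 0.2002]
tool_rot: [-180.0, -0.0, 80.3]
force: [0.6, 0.3, 0.1]
grip_width: 0.0586
grasp_force: 0.0
```

>>> arm_command --series '[[[0,0,0],0],[[0,0,0],0],[[0,0,0],0],[[0,0,0],0],[[0,0,0],0]]'

```text
time_s: 35.9
tool_pos: [0.5973, -0.0091, 0.2005]
tool_rot: [-180.0, -0.0, 80.3]
force: [-0.1, 0.1, -0.9]
grip_width: 0.0589
grasp_force: 0.0
```

```bash
python3 - <<'E'
from h import *
o=env.get_obs(); print(o['tool_pos'],o['tool_rot'],o['qpos'].round(0))
it=dict(wing=(0,0,30,113,140),handle=(0,-100,45,114,128),knob=(-96,100,30,121,134))
S=shot('wrist','w9'); bars(S,it); print(tool(bw(-96,101,105)))
E
```

```text
[ 0.59731467 -0.00910159  0.20050257] [-1.79996215e+02 -1.09880171e-03  8.03459210e+01] [ 35.  18. -44.  92.  13.  75. -21.]
wing 1281 z 125.0 [-0.1  1.2] [39.5 11.5] cw deg mod180 92.7
handle 1620 z 121.3 [ -0.1 -98. ] [59.5 12.3] cw deg mod180 179.9
knob 0
[[ 164.6 -101.9   95.5]]
```

View pics/w9.png

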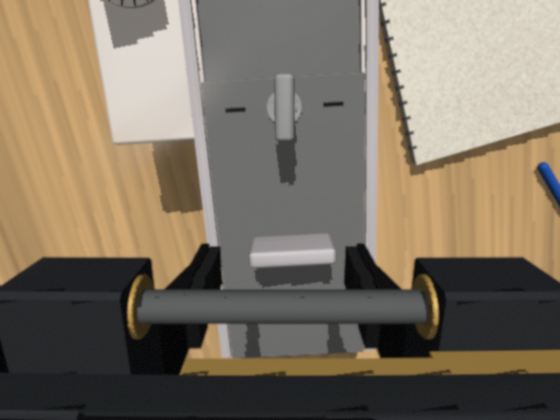

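The wing is in and lies at about 92.7°, at its stop and locked; its top is at 125 mm and it sits at (284,107) in w9. The knob is next.

>>> arm_command --series '[[[35,-22,0],0.12],[[75,-46,0],0.24],[[115,-71,0],0.36],[[150,-93,0],0.48],[[165,-102,0],0.6]]'

```text
time_s: 36.45
tool_pos: [0.5221, 0.1756, 0.2011]
tool_rot: [-180.0, -0.1, 46.0]
force: [0.0, 0.2, 0.6]
grip_width: 0.0589
grasp_force: 0.0
```

>>> arm_command --series '[[[0,0,0],0.12],[[0,0,0],0.24],[[0,0,0],0.36],[[0,0,0],0.48],[[0,0,0],0.589]]'

```text
time_s: 36.95
tool_pos: [0.5245, 0.1705, 0.2006]
tool_rot: [180.0, -0.0, 11.9]
force: [-0.6, -0.0, 0.4]
grip_width: 0.0588
grasp_force: 0.0
```

>>> arm_command --series '[[[0,0,0],0],[[0,0,0],0],[[0,0,0],0],[[0,0,0],0],[[0,0,0],0]]'

```text
time_s: 37.45
tool_pos: [0.5245, 0.1703, 0.2005]
tool_rot: [180.0, 0.0, 12.2]
force: [0.8, 0.6, 0.0]
grip_width: 0.0588
grasp_force: 0.0
```

```bash
python3 - <<'E'
from h import *
o=env.get_obs(); print(o['tool_pos'],o['tool_rot'],o['qpos'].round(0)); print(tool(bw(-96,101,107)))
E
```

```text
[0.52450804 0.17030721 0.20050505] [1.79997075e+02 3.63622034e-03 1.22251743e+01] [  17.   11.  -42.   98.    8.   73. -105.]
[[-0.   0.1 93.5]]
```

>>> arm_command --series '[[[0,0,20],0],[[0,0,45],0],[[0,0,72],0],[[0,0,88],0],[[0,0,93],0]]'

```text
time_s: 37.95
tool_pos: [0.5234, 0.1699, 0.1057]
tool_rot: [-180.0, 0.2, 12.2]
force: [0.2, 0.8, -0.6]
grip_width: 0.0588
grasp_force: 0.0
```

>>> arm_command --series '[[[0,0,0],0],[[0,0,0],0],[[0,0,0],0],[[0,0,0],0],[[0,0,0],0]]' --grip 1 --grip_force 20

```text
time_s: 38.45
tool_pos: [0.5249, 0.1705, 0.1081]
tool_rot: [180.0, -0.1, 12.2]
force: [-1.0, 0.6, 0.3]
grip_width: 0.0266
grasp_force: 0.0
```

>>> arm_command --series '[[[0,0,0],0],[[0,0,0],0],[[0,0,0],0],[[0,0,0],0],[[0,0,0],0]]'

```text
time_s: 38.95
tool_pos: [0.5247, 0.1697, 0.1077]
tool_rot: [179.9, 0.0, 12.2]
force: [-0.1, -3.2, 2.9]
grip_width: 0.0119
grasp_force: 20.0
```

>>> arm_command --series '[[[0,0,0],-0.12],[[0,0,0],-0.24],[[0,0,0],-0.36],[[0,0,0],-0.48],[[0,0,0],-0.6]]'

```text
time_s: 39.45
tool_pos: [0.525, 0.1692, 0.1077]
tool_rot: [179.9, 0.0, 46.8]
force: [1.1, -3.6, 4.0]
grip_width: 0.012
grasp_force: 20.0
```

>>> arm_command --series '[[[0,0,0],-0.14],[[0,0,0],-0.28],[[0,0,0],-0.42],[[0,0,0],-0.56],[[0,0,0],-0.7]]'

```text
time_s: 39.95
tool_pos: [0.5256, 0.1689, 0.1077]
tool_rot: [179.9, 0.1, 86.9]
force: [1.8, -3.3, 1.1]
grip_width: 0.0119
grasp_force: 20.0
```

>>> arm_command --series '[[[0,0,0],-0.14],[[0,0,0],-0.28],[[0,0,0],-0.42],[[0,0,0],-0.56],[[0,0,0],-0.7]]'

```text
time_s: 40.45
tool_pos: [0.5262, 0.1692, 0.1077]
tool_rot: [179.9, 0.1, 127.0]
force: [3.8, -3.5, -1.5]
grip_width: 0.0119
grasp_force: 20.0
```

>>> arm_command --series '[[[0,0,0],-0.14],[[0,0,0],-0.28],[[0,0,0],-0.42],[[0,0,0],-0.52],[[0,0,0],-0.6]]'

```text
time_s: 40.95
tool_pos: [0.5265, 0.1695, 0.1077]
tool_rot: [179.9, 0.2, 161.3]
force: [4.8, -1.4, -2.1]
grip_width: 0.0118
grasp_force: 20.0
```

>>> arm_command --series '[[[0,0,0],-0.05],[[0,0,0],-0.1],[[0,0,0],-0.15],[[0,0,0],-0.19],[[0,0,0],-0.22]]'

```text
time_s: 41.45
tool_pos: [0.5265, 0.1697, 0.1077]
tool_rot: [180.0, 0.2, 173.8]
force: [5.1, -1.4, -2.0]
grip_width: 0.0117
grasp_force: 20.0
```

```bash
python3 - <<'E'
from h import *
o=env.get_obs(); print(o['tool_rot'],o['wrist_torque'],o['force'],o['qpos'].round(0))
E
```

```text
[179.95135749   0.19196242 173.77231023] [-0.28577469 -1.11395947 -0.07368167] [ 5.05621136 -1.36093691 -2.04939386] [ 37.  29. -71. 104.  29.  68.  41.]
```

>>> arm_command --series '[[[0,0,0],-0.02],[[0,0,0],-0.04],[[0,0,0],-0.06],[[0,0,0],-0.06],[[0,0,0],-0.06]]'

```text
time_s: 41.95
tool_pos: [0.5263, 0.1698, 0.1077]
tool_rot: [180.0, 0.2, 177.1]
force: [5.0, -1.3, -1.1]
grip_width: 0.0125
grasp_force: 20.0
```

```bash
python3 - <<'E'
from h import *
o=env.get_obs(); print(o['tool_rot'],o['wrist_torque'],o['force'])
E
```

```text
[1.79957374e+02 1.63457790e-01 1.77089845e+02] [-0.20870713 -1.23877301 -0.42494634] [ 4.95725152 -1.28425608 -1.08424123]
```

The yaw torque jumped from 0.07 to 0.42 N·m, so the knob is at its stop. I'll release, back off and check everything.

>>> arm_command --series '[[[0,0,0],0],[[0,0,0],0],[[0,0,0],0],[[0,0,0],0],[[0,0,0],0]]' --grip -0.35

```text
time_s: 42.45
tool_pos: [0.5242, 0.1706, 0.1075]
tool_rot: [180.0, -0.0, 177.2]
force: [-0.3, 0.1, 0.4]
grip_width: 0.0444
grasp_force: 0.0
```

>>> arm_command --series '[[[0,0,-15],0],[[0,0,-50],0],[[0,0,-90],0],[[0,0,-130],0],[[0,0,-160],0]]'

```text
time_s: 42.95
tool_pos: [0.5247, 0.1713, 0.2712]
tool_rot: [180.0, 0.2, 177.3]
force: [0.6, -0.1, -0.1]
grip_width: 0.0586
grasp_force: 0.0
```

>>> arm_command --series '[[[-30,-20,0],0.1],[[-60,-40,0],0.2],[[-90,-60,0],0.3],[[-100,-60,0],0.3],[[-100,-60,0],0.3]]'

```text
time_s: 43.45
tool_pos: [0.6224, 0.1052, 0.2678]
tool_rot: [179.9, -0.1, 160.0]
force: [0.0, 0.5, -0.0]
grip_width: 0.0589
grasp_force: 0.0
```

>>> arm_command --series '[[[0,0,0],0],[[0,0,0],0],[[0,0,0],0],[[0,0,0],0],[[0,0,0],0]]'

```text
time_s: 43.95
tool_pos: [0.6212, 0.1057, 0.2677]
tool_rot: [-180.0, 0.0, 160.0]
force: [0.1, 0.3, 0.6]
grip_width: 0.0586
grasp_force: 0.0
```

```bash
python3 - <<'E'
from h import *
it=dict(wing=(0,0,30,113,140),handle=(0,-100,45,114,128),knob=(-96,100,30,121,134))
S=shot('wrist','w10'); bars(S,it); tub(); shot('scene','scene4'); shot('side','side4')
a=[cv2.resize(cv2.imread(f'pics/{n}.png'),(400,300)) for n in('w10','scene4')]
cv2.imwrite('pics/v4.png',np.hstack(a)); o=env.get_obs(); print(o['tool_pos'],o['tool_rot'])
E
```

```text
wing 772 z 124.9 [-0.2  1.3] [40.3 12.3] cw deg mod180 93.0
handle 1105 z 121.1 [  0.1 -98. ] [60.5 12.7] cw deg mod180 179.6
knob 975 z 127.8 [-95.8 101.4] [12.3 40.5] cw deg mod180 0.3
tub scene 881 [ 572. -325.] [151. 134.] 85.46185302734375
tub side 458 [ 570. -323.] [155. 128.] 85.33972930908203
[0.62142513 0.10552318 0.26749514] [-1.79992312e+02 -1.51921172e-03  1.60015853e+02]
```

View pics/v4.png

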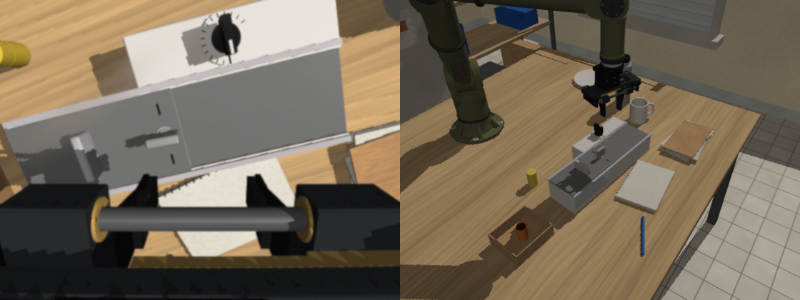

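The final view shows the knob's white pointer at the long tick (231,60), the cover shut, the wing across the dashes and in, and the empty in the tub at (521,232). No vials are left on the table except the yellow one. Handing in.

```bash
python3 -c "
from h import *
print(env.sign_off())"
```

```text
the job is handed in; nothing more can be done
None
```

The job is done and handed in: the empty is in the tub, both full vials stand fully down in wells 0 and 1, the cover is shut and locked at the fastener's stop, and the counter is back at zero.

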